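# Push the drip tray home under its leaf spring

### The job

The drip tray of the chrome drip stand is pulled out. With the fingertips on the tray's grey thumb pad, press the tray firmly down on its sprung floor and, keeping it pressed, push it forward under the dark bar and its copper leaf spring until it is fully home against the end stop, then take the hand away. Do not lift or tip the tray, and leave the cups, jar, canister and tong where they are.

Things in the scene. Friction and masses are not known exactly. Their poses are not given: they have to be found in the camera images.
- stand: fixed chrome drip stand on the crate (crate top 150 mm above the work surface). Origin: underside, centre line, under the near face of the spring bar; x = direction in which the tray is pushed home, y left of it, z up. Base x = -185 to +160 mm, 106 mm wide. Two side rails guide the tray: inner faces y = +-42, outer +-49, tops z = 20, from x = -183 to +62 mm
- spring_bar (a point): dark bar across the stand's channel: middle of its lower near edge, at stand x = 0, z = 26.5 mm; the bar is 8 mm thick (x), 98 mm wide, 16 mm high above this point. It stops the unpressed tray
- end_stop (a point): middle of the top edge of the end stop's near face, at stand x = 58 mm, z = 26 mm; the tray's nose rests against it when home
- column (a point): foot of the stand's upright chrome column, at stand x = 132 mm; 16 mm thick, 200 mm high, with an empty 80 mm wire ring beyond it 180 mm up
- tray: loose off-white slotted drip tray 130 long (x) x 80 wide x 14 mm thick, about 0.2 kg, 2 mm play a side between the rails. Origin: centre of underside; x to its nose, z up, parallel to the stand's. Free: underside 16, top 30 mm over the stand's origin. Passes the bar when pressed down over 3.5 mm. Nose starts 10 to 35 mm short of the bar. Home: origin at stand x = -7 mm, held by the bar 3.5 mm down
- thumb_pad (a point): centre of the flat thumb pad (grey patch) on the tray's top face, 42.5 mm behind the tray's origin; free area 45 mm long (from the tray's rear edge to the orange ridge) and 80 mm wide; press here
- ridge (a point): middle of the rear face of the orange cross ridge, 20 mm behind the tray's origin; the ridge is 6 mm thick at its top, 72 mm wide, stands 12 mm above the tray's top (this point is 6 mm above it) and slopes down in front to the tray's origin; fingertips on the pad push forward against this face
- tray_floor (a joint): sprung floor under the tray, moves straight down and stays level: 0 = up, 0.007 m = bottomed. Spring 7 N at 0 rising by 1.2 N per mm (about 15 N when bottomed), less the tray's weight of about 2 N. Sliding the pressed tray takes roughly 8 to 15 N
- drag_leaf (a joint): copper leaf spring, 56 mm wide, hinged behind the bar (stand x = 10, z = 34 mm) and trailing down and forward to a tip at about x = 27, z = 20 mm (rest, value 0 rad); the tray's nose lifts it as it passes, value growing to about 0.25 to 0.4 rad, and it drags on the tray with about 3 N
- cup1: terracotta-brown ceramic cup standing on the cork turntable, 72 mm across the rim, 70 mm high; origin at the centre of its underside; to be left alone
- cup2: terracotta-brown ceramic cup standing on the cork turntable, 72 mm across the rim, 70 mm high; origin at the centre of its underside; to be left alone
- cup3: terracotta-brown ceramic cup standing on the cork turntable, 72 mm across the rim, 70 mm high; origin at the centre of its underside; to be left alone
- turntable: round cork turntable beside the stand, 220 mm across, 30 mm high, turning freely on a fixed foot; origin at the centre of its underside
- jar: empty glass jar with its screw lid on, 72 mm across, about 100 mm high; origin at the centre of its underside; to be left alone
- canister: green tin canister, 68 mm across, about 90 mm high; origin at the centre of its underside; to be left alone
- tong: short bamboo tong lying flat, 150 mm long, about 35 mm wide, 12 mm high; origin at the centre of its underside, x along its length; to be left alone
There are look-alikes about, which are no part of the job. Several things have the shape of the tray; the one meant has the colours described above.

How it is judged:
On the way:
1. the tray, pressed down by the fingers, has its nose under the spring bar and lifts the leaf spring (x of tray in the frame of stand between -0.05 and -0.008 m and value of joint tray_floor above 0.003 m and value of joint drag_leaf above 0.1 rad and contact force between the fingers and tray above 2 N), for 0.1 s.
At the end, for the whole second after the job is handed in: the tray lies level and straight in the stand's channel, within 5 mm of the end stop, held down under the bar with the leaf spring riding on it, at rest and let go (x of tray in the frame of stand between -0.012 and 0 m and horizontal distance between tray and stand below 0.016 m and z of tray in the frame of stand below 0.0145 m and value of joint drag_leaf above 0.1 rad and angle between tray's own z axis and vertical below 0.06 rad and angle between the x axis of tray and the x axis of stand, either way round below 0.06 rad and linear speed of tray below 0.01 m/s); the robot touches nothing.
It fails at once if the tray is lifted more than 7 mm above its sprung floor's free height (z of tray in the frame of stand above 0.023 m).
It fails at once if the tray is tipped by more than about 10 degrees (angle between tray's own z axis and vertical above 0.18 rad).
It fails at once if a cup, the jar, the canister or the tong is moved more than 25 mm (distance of any of cup1, cup2, cup3, jar, canister, tong from where it was at the start of the episode above 0.025 m).
It fails at once if a cup is lifted off the turntable (height (world z) of any of cup1, cup2, cup3 above 0.195 m).
It also fails if it takes over 42 s, if anything falls off the work surface, if the arm or the gripper's body presses on something with over 40 N, if the wrist force passes 120 N, or if a joint passes its speed limit or range.

### The arm

A 7-joint arm with a two-finger parallel gripper is mounted at the origin on the work surface. World frame = base frame: x ahead of the robot, y to its left, z up, the work surface at z = 0. Lengths are in m, angles in rad, forces in N, time in s.
With the tool pointing down it reaches from about 0.4 to 0.85 m from the base axis. Payload 10.4 kg.
Tool frame: the origin (TCP) lies at the very end of the fingers, on their centre line; the grasp point (between the pads) lies 19 mm behind it; x points along the fingers, z is the direction in which the jaws open and shut, and the axes are right-handed (so a half turn about x gives the same grasp; the last joint's range is limited). The gripper opens to 85 mm and grips with 20 to 120 N. Pads are 22 mm wide; open, the fingers measure 114 mm over their backs; the gripper's body (76 mm by 85 mm) begins 54 mm behind the grasp point. The pads swing forward as they close: fully open they stand 13 mm farther back than shut.
Start: joints at [1.144, 0.332, -0.065, 1.46, 0.022, 1.35, -0.088], TCP at [0.246, -0.575, 0.231] pointing down, gripper open.
Joint ranges: [-2.6, 2.6], [-0.5, 2.12], [-1.47, 1.34], [0.16, 2.42], [-1.27, 4.41], [0.06, 2.06], [-2.6, 2.6]. Speed limits (rad/s): [2.22, 2.22, 2.79, 2.79, 3.14, 3.14, 3.14].

### API

Orientations are given as a unit quaternion [x, y, z, w].
In Python, from workcell import telemetry, viewer, manip, spot_in, mark_of gives the robot as it stands. The module is installed in compiled form; this text tells all that it offers.
- The arm moves only by the shell command python3 -m crank 'ROWS' [FORCE]. ROWS is JSON, a list of rows, each a list of 3 entries, a list of its own where there are three numbers: the closure, from 0 (fully open) to 1 (shut), then the shift along the world's x, y, z in cm, then the turn, a rotation vector about the world's x, y, z in rad. A call has 1 to 12 rows; each row shifts and turns the commanded pose from where the row before left it; what a row does not reach is not made up. A row lasts 1/12 s, in which the tool goes at most 41.7 mm and 7.16 degrees, less where a joint would pass 70% of its speed; a pose out of reach is approached as far as the arm can. A call with a gripper value outside its range is refused whole. The fingers move at their own pace and stop on an object; FORCE is the grip in N (left out, the last holds). Time passes only in rows, so rows that do not move let the fingers close. It gives the time, the measured TCP pose, the force and the opening at its end, in the units of the state.
- telemetry.get_obs(): the state, without advancing time (a new reading comes with each control period).
- viewer.camera(name): name is "scene" or "top" or "wrist"; returns a dict with "frame" (480x640x3 uint8, red, green, blue), "intrinsics" (3x3 intrinsics, pixels), "k1" (the pictures are not rectified: a ray, as slopes to the right and down, at radius r is drawn at 1 + k1 r^2 times it, then the intrinsics apply), "cam_to_world" (4x4, takes a point from camera to world coordinates). Camera axes: x right, y up, looking along -z (the intrinsics and any distortion apply to the point x, -y, -z); pixel columns grow to the right and rows downward; lengths in m; the calibration is good to about 2 mm. A picture is of the moment at which its call begins. There is no depth.
- manip.hand_in(): hands the job in, once; it reports no verdict.
Trained networks look in a picture, given as the dict that the camera call returned (one of the last four; its "shot" number tells which), for a name from the list of things; names that differ only in an ending like _2 or _b are one class to them, and where a whole thing is asked for, a point or a joint stands for the part that bears it (a point fixed in the world has none). Each returns a list of dicts, best first, with "conf" (0 to 1); they miss things now and then, are a little off and sometimes report something else, mostly with a low value. They report only what shows in the picture. A call takes as long as a camera call. They do not tell look-alikes from the thing itself.
- spot_in(thing, picture): "location" ([x, y, z] in m, in the coordinates of the camera as it stood for that picture, good to about 4 mm: the middle of the surface that is visible of it).
- mark_of(thing, picture): "location" ([x, y, z] in m, in the coordinates of the camera as it stood for that picture, good to about 4 mm: a listed point, or the origin of a listed thing).
The state is a dict: "clock": time; "joint_pos": joint angles; "joint_velocities": joint speeds; "tau": joint torques, N m; "position": TCP position; "ee_rot": TCP orientation; "ft_force": force on the tool from outside, world axes, zero at the start; "torque": the same for the moment, N m; "grip_width": opening from 0.0 (shut) to 1.0 (fully open).
Only numpy, scipy, OpenCV 4.12 (cv2) and the standard library are available. Lean on these libraries where they do the work, as an engineer would, in place of code of your own. Each camera call takes 0.05 s, during which the arm holds its last target. There are 200 camera calls.

## Working session

There is one attempt and no reset: what is moved stays moved. The work goes in short steps, Python scripts to look and compute and a shell command to move; the robot and the scene stay as the last step left them, time stands still between calls to the robot, and variables do not carry over. Pictures are saved under pics/ and viewed, about 8 in all and at most 12, crops included, and the job is handed in when it is done.

```bash
mkdir -p pics; cat > h.py <<'E'
import numpy as np, cv2
from workcell import telemetry, viewer, manip, spot_in, mark_of
def shot(n,f=None):
    p=viewer.camera(n)
    if f: cv2.imwrite('pics/'+f,cv2.cvtColor(p['frame'],cv2.COLOR_RGB2BGR))
    return p
def w(p,l): return (np.array(p['cam_to_world'])@np.r_[l,1])[:3]
def px(p,X):
    c=np.linalg.inv(p['cam_to_world'])@np.r_[X,1]; s=np.array([c[0],-c[1]])/-c[2]
    s=s*(1+p['k1']*(s@s)); K=np.array(p['intrinsics']); return K[:2,:2]@s+K[:2,2]
E
python3 - <<'E'
from h import *
o=telemetry.get_obs(); print(o['clock'],o['position'],o['ee_rot'],o['grip_width'],o['ft_force'])
for n in ['scene','top']:
    p=shot(n,n+'1.png')
    for t in ['stand','spring_bar','end_stop','column','tray','thumb_pad','ridge','cup1','turntable','jar','canister','tong']:
        for r in mark_of(t,p)[:4]:
            X=w(p,r['location']); print(n,t,round(r['conf'],2),X.round(4),px(p,X).round())
E
```

```text
0.0 [ 0.24541211 -0.5743915   0.2305116 ] [ 0.38981438  0.59055258 -0.38931055  0.58968609] 1.0021237115691106 [-0.00806479 -0.15156087  0.24497798]
scene stand 0.73 [ 0.6523 -0.1937  0.1521] [295. 334.]
scene stand 0.16 [ 0.6675 -0.3973  0.1535] [206. 425.]
scene spring_bar 0.66 [ 0.6493 -0.1982  0.1768] [291. 326.]
scene spring_bar 0.15 [0.659  0.1908 0.1496] [424. 222.]
scene end_stop 0.67 [ 0.7063 -0.2069  0.1774] [313. 349.]
scene column 0.88 [ 0.7844 -0.2203  0.1542] [345. 392.]
scene tray 0.93 [0.2678 0.2325 0.0036] [303. 187.]
scene tray 0.92 [ 0.5673 -0.178   0.166 ] [266. 296.]
scene tray 0.86 [ 0.2868 -0.3049 -0.0023] [140. 309.]
scene thumb_pad 0.95 [0.3035 0.2566 0.0111] [319. 186.]
scene thumb_pad 0.9 [ 0.3239 -0.307   0.0138] [147. 314.]
scene ridge 0.93 [ 0.5495 -0.1814  0.1869] [256. 285.]
scene ridge 0.86 [0.2818 0.2445 0.0194] [310. 183.]
scene ridge 0.64 [ 0.3026 -0.3031  0.0207] [142. 306.]
scene ridge 0.38 [ 0.6683 -0.3972  0.1482] [207. 426.]
scene cup1 0.71 [0.603  0.1738 0.1821] [399. 202.]
scene cup1 0.68 [0.6947 0.1471 0.1837] [429. 229.]
scene cup1 0.61 [0
[... 933 characters left out ...]
806  0.1799] [408. 231.]
top thumb_pad 0.47 [0.654  0.1879 0.1491] [223. 175.]
top ridge 0.91 [0.2821 0.2431 0.0184] [206. 357.]
top ridge 0.88 [ 0.5452 -0.1795  0.1862] [408. 221.]
top ridge 0.88 [ 0.3025 -0.3081  0.0215] [457. 343.]
top cup1 0.87 [0.6887 0.1426 0.1802] [243. 154.]
top cup1 0.73 [0.6022 0.1752 0.1854] [226. 196.]
top cup1 0.69 [0.6757 0.2391 0.1794] [195. 161.]
top cup1 0.26 [ 0.7855 -0.2253  0.1551] [422. 111.]
top jar 0.8 [0.6248 0.4028 0.1525] [118. 191.]
top canister 0.76 [ 0.6631 -0.4053  0.1492] [509. 168.]
top canister 0.56 [ 0.6565 -0.0043  0.148 ] [317. 173.]
top canister 0.32 [ 0.7799 -0.2241  0.1552] [421. 114.]
top tong 0.73 [ 0.6562 -0.0063  0.1481] [318. 173.]
```

```bash
python3 - <<'E'
import cv2,numpy as np
s=cv2.imread('pics/scene1.png');t=cv2.imread('pics/top1.png')
a=cv2.resize(s[255:405,190:390],(800,600)) ; b=cv2.resize(t[90:270,320:560],(400,300),interpolation=cv2.INTER_CUBIC)
cv2.imwrite('pics/crop1.png',a)
cv2.imwrite('pics/all1.png',np.vstack([np.hstack([cv2.resize(s,(400,300)),cv2.resize(t,(400,300))]),np.hstack([b,cv2.resize(t[310:400,160:280],(400,300))])]))
E
```

```text
(no output)
```

View pics/all1.png

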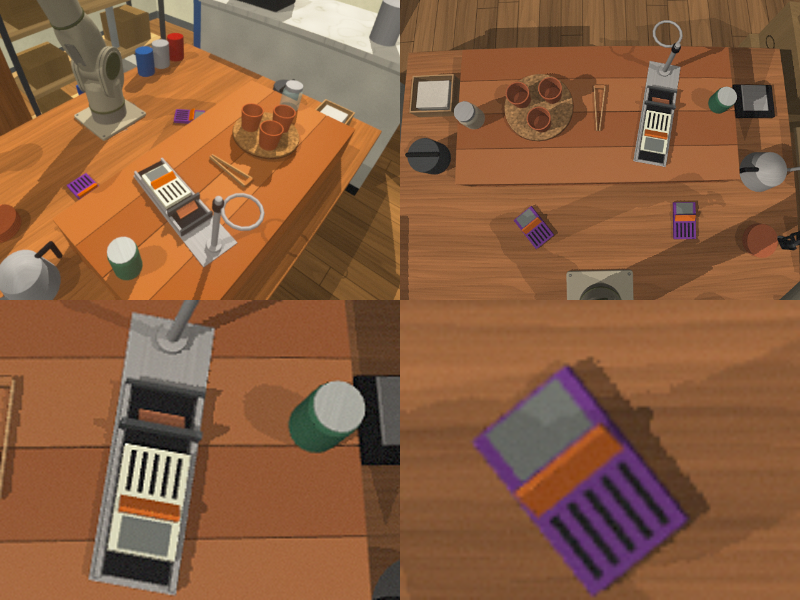

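View pics/crop1.png

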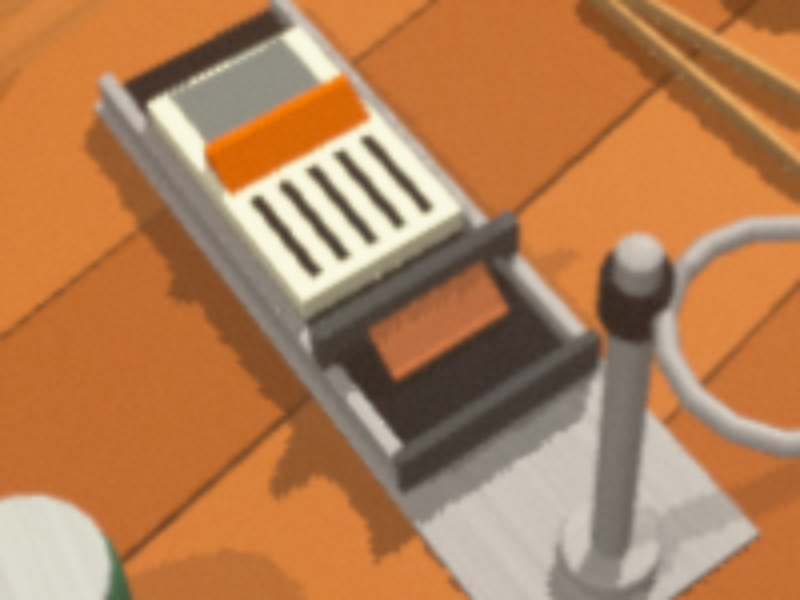

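Tray candidates in the scene picture are purple at (303,187), purple at (140,309), and off-white with a grey pad and orange ridge at (266,296), sitting in the chrome stand. The crop confirms the off-white one fits. Its nose is about 18 mm short of the bar, and the push direction is about (0.984, -0.176). I'll shut the fingers and turn the jaws across the stand while moving over.

```bash
python3 -m crank '[[1,[2.35,3.2,0.2],[0,0,-0.048]],[1,[2.35,3.2,0.2],[0,0,-0.048]],[1,[2.35,3.2,0.2],[0,0,-0.048]],[1,[2.35,3.2,0.2],[0,0,-0.048]],[1,[2.35,3.2,0.2],[0,0,-0.048]],[1,[2.35,3.2,0.2],[0,0,-0.048]],[1,[2.35,3.2,0.2],[0,0,-0.048]],[1,[2.35,3.2,0.2],[0,0,-0.048]],[1,[2.35,3.2,0.2],[0,0,-0.048]],[1,[2.35,3.2,0.2],[0,0,-0.048]],[1,[2.35,3.2,0.2],[0,0,-0.048]],[1,[2.35,3.2,0.2],[0,0,-0.048]]]' 40
python3 -m crank '[[1,[0,0,0],[0,0,0]],[1,[0,0,0],[0,0,0]]]'
cat >> h.py <<'E'
from scipy.spatial.transform import Rotation as R
d=np.array([.9845,-.1755]); bar=np.array([.6505,-.199])
def st():
    o=telemetry.get_obs(); P=np.array(o['position']); r=P[:2]-bar; M=R.from_quat(o['ee_rot']).as_matrix()
    print('t',o['clock'],'P',P.round(4),'stand x,y,z mm',(1e3*np.array([r@d,-r[0]*d[1]+r[1]*d[0],P[2]-.15])).round(1),'F',np.round(o['ft_force'],1),'g',round(o['grip_width'],2))
    print('toolx',M[:,0].round(3),'toolz yaw deg',np.degrees(np.arctan2(M[1,2],M[0,2])).round(1)); return o
E
python3 - <<'E'
from h import *
st(); p=shot('wrist','wrist1.png')
for t in ['tray','thumb_pad','ridge','spring_bar','end_stop','column']:
    for r in mark_of(t,p)[:2]:
        X=w(p,r['location']); print(t,round(r['conf'],2),X.round(4),px(p,X).round())
E
```

```text
clock: 2.3
position: [0.5284, -0.1891, 0.2558]
ee_rot: [0.542, 0.454, -0.542, 0.455]
ft_force: [1.0, -0.8, 0.7]
grip_width: -0.0
clock: 2.47
position: [0.5289, -0.1879, 0.2554]
ee_rot: [0.54, 0.457, -0.54, 0.456]
ft_force: [0.4, -1.1, -0.2]
grip_width: -0.002
t 2.4667 P [ 0.5289 -0.1879  0.2554] stand x,y,z mm [-121.7  -10.5  105.4] F [ 0.4 -1.1 -0.2] g -0.0
toolx [ 0.     0.001 -1.   ] toolz yaw deg -99.6
tray 0.7 [0.2691 0.2277 0.004 ] [ 49. 433.]
thumb_pad 0.96 [ 0.3239 -0.3035  0.0133] [440. 345.]
thumb_pad 0.77 [0.3034 0.2635 0.0137] [  7. 422.]
ridge 0.9 [ 0.3    -0.3015  0.0207] [442. 366.]
ridge 0.84 [ 0.553  -0.1792  0.1832] [299. 214.]
spring_bar 0.56 [ 0.6565 -0.2007  0.1732] [304.  23.]
end_stop 0.21 [ 0.6522 -0.1955  0.1464] [298.  44.]
```

View pics/wrist1.png

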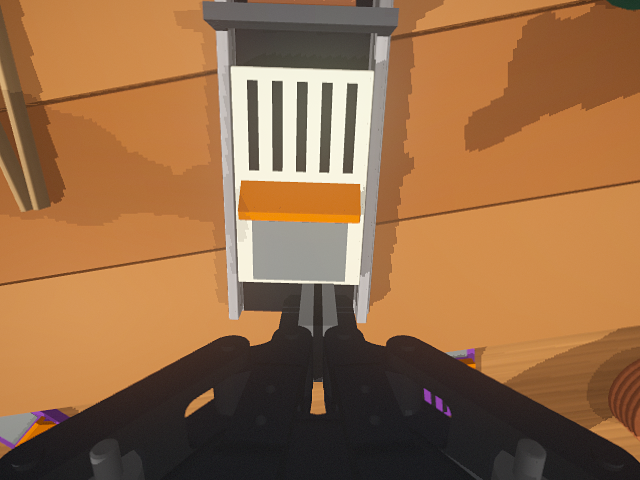

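```bash
cat >> h.py <<'E'
def ray(p,u,v,z):
    K=np.array(p['intrinsics']); D=np.array([p['k1'],0,0,0,0.])
    s=cv2.undistortPoints(np.array([[[u,v]]],float),K,D)[0,0]; T=np.array(p['cam_to_world'])
    g=T[:3,:3]@[s[0],-s[1],-1]; return (T[:3,3]+g*(z-T[2,3])/g[2])
E
python3 - <<'E'
from h import *
p=shot('wrist')
for n,u,v,z in [('noseL',232,67,.18),('noseR',374,70,.18),('rearL',237,283,.18),('rearR',358,285,.18),('ridgeL',239,221,.18),('ridgeR',361,222,.18),('railL',234,319,.17),('railR',364,322,.17),('railTopL',221,30,.17),('railTopR',385,38,.17)]:
    X=ray(p,u,v,z); r=X[:2]-bar; print(n,X.round(4),1e3*np.round([r@d,-r[0]*d[1]+r[1]*d[0]],4))
print('tip',px(p,telemetry.get_obs()['position']).round())
E
```

```text
noseL [ 0.6386 -0.1625  0.18  ] [-18.1  33.9]
noseR [ 0.6235 -0.2393  0.18  ] [-19.5 -44.4]
rearL [ 0.512  -0.1344  0.18  ] [-147.6   39.3]
rearR [ 0.4969 -0.2123  0.18  ] [-148.9  -40.1]
ridgeL [ 0.5527 -0.1456  0.18  ] [-105.7   35.5]
ridgeR [ 0.5389 -0.2202  0.18  ] [-106.1  -40.5]
railL [ 0.4814 -0.1225  0.17  ] [-179.9   45.6]
railR [ 0.4631 -0.2128  0.17  ] [-182.1  -46.5]
railTopL [ 0.6598 -0.1591  0.17  ] [ 2.2 40.9]
railTopR [ 0.6399 -0.2491  0.17  ] [ -1.6 -51.2]
tip [319. 303.]
```

```bash
python3 -m crank '[[1,[0.3,0.85,-1.4],[0,0,-0.03]],[1,[0,0,-1.4],[0,0,0]],[1,[0,0,-1.4],[0,0,0]],[1,[0,0,-1.3],[0,0,0]],[1,[0,0,-1.0],[0,0,0]],[1,[0,0,-0.3],[0,0,0]],[1,[0,0,0],[0,0,0]],[1,[0,0,0],[0,0,0]]]'
sed -i 's/^d=.*/d=np.array([.981,-.194]); bar=np.array([.6495,-.2015])/' h.py
python3 - <<'E'
from h import *
st(); shot('wrist','wrist2.png')
E
```

```text
clock: 3.53
position: [0.5308, -0.1824, 0.1879]
ee_rot: [0.548, 0.447, -0.548, 0.447]
ft_force: [0.4, 0.9, 0.2]
grip_width: -0.002
t 3.5333 P [ 0.5308 -0.1824  0.1879] stand x,y,z mm [-120.1   -4.3   37.9] F [0.4 0.9 0.2] g -0.0
toolx [ 0.001 -0.    -1.   ] toolz yaw deg -101.6
```

View pics/wrist2.png

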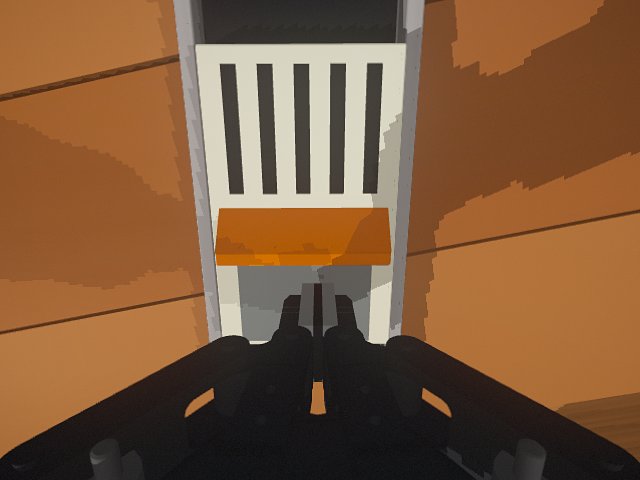

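The wrist view shows the shut fingers over the grey pad (tip about (318,285)), behind the orange ridge (rear foot at row 265). They sit about 4 mm right of the centre line. I'll shift left and press down in small steps.

```bash
python3 -m crank '[[1,[0.05,0.35,-0.2],[0,0,0]],[1,[0,0,-0.3],[0,0,0]],[1,[0,0,-0.2],[0,0,0]],[1,[0,0,-0.1],[0,0,0]],[1,[0,0,0],[0,0,0]],[1,[0,0,0],[0,0,0]]]'
```

```text
clock: 4.08
position: [0.5312, -0.1785, 0.1798]
ee_rot: [0.548, 0.447, -0.548, 0.447]
ft_force: [-1.1, 2.1, 4.4]
grip_width: 0.005
```

```bash
python3 -m crank '[[1,[0,0,-0.2],[0,0,0]],[1,[0,0,-0.2],[0,0,0]],[1,[0,0,-0.15],[0,0,0]],[1,[0,0,-0.1],[0,0,0]],[1,[0,0,0],[0,0,0]],[1,[0,0,0],[0,0,0]]]'
```

```text
clock: 4.58
position: [0.5313, -0.1785, 0.1741]
ee_rot: [0.548, 0.447, -0.548, 0.447]
ft_force: [-5.5, 3.4, 12.0]
grip_width: -0.004
```

```bash
python3 -m crank '[[1,[0,0,-0.15],[0,0,0]],[1,[0.3,-0.06,0],[0,0,0]],[1,[0.4,-0.08,0],[0,0,0]],[1,[0.4,-0.08,0],[0,0,0]],[1,[0.4,-0.08,0],[0,0,0]],[1,[0,0,0],[0,0,0]]]'
python3 - <<'E'
from h import *
st(); p=shot('wrist','wrist3.png')
E
```

```text
clock: 5.08
position: [0.5455, -0.182, 0.1729]
ee_rot: [-0.547, -0.447, 0.549, -0.447]
ft_force: [-11.3, 1.2, 16.8]
grip_width: 0.001
t 5.0833 P [ 0.5455 -0.182   0.1729] stand x,y,z mm [-105.8   -1.    22.9] F [-11.3   1.2  16.8] g 0.0
toolx [-0.002 -0.001 -1.   ] toolz yaw deg -101.6
```

View pics/wrist3.png

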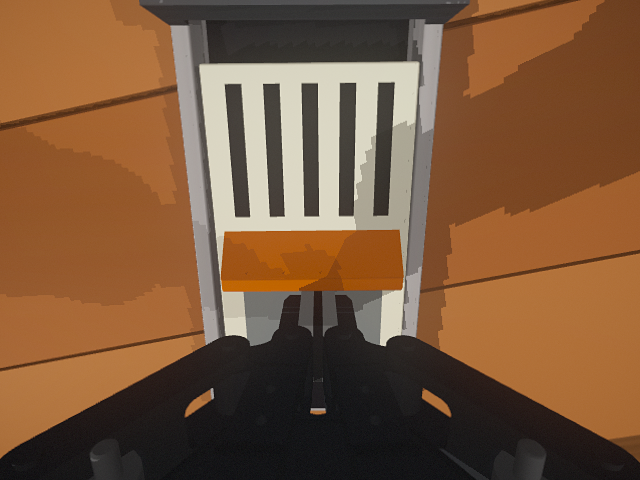

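The fingers are against the ridge, the floor is pressed about 7 mm and the tray is straight (nose row 65, bar near row 20). I'll push on.

```bash
python3 -m crank '[[1,[0.4,-0.08,0],[0,0,0]],[1,[0.4,-0.08,0],[0,0,0]],[1,[0.4,-0.08,0],[0,0,0]],[1,[0.4,-0.08,0],[0,0,0]],[1,[0.4,-0.08,0],[0,0,0]],[1,[0.4,-0.08,0],[0,0,0]],[1,[0.4,-0.08,0],[0,0,0]],[1,[0,0,0],[0,0,0]]]'
python3 - <<'E'
from h import *
st(); p=shot('wrist','wrist4.png')
E
```

```text
clock: 5.8
position: [0.5736, -0.1877, 0.173]
ee_rot: [-0.547, -0.447, 0.549, -0.447]
ft_force: [-10.0, 1.1, 17.3]
grip_width: 0.001
t 5.8 P [ 0.5736 -0.1877  0.173 ] stand x,y,z mm [-77.2  -1.2  23. ] F [-10.    1.1  17.3] g 0.0
toolx [-0.001 -0.001 -1.   ] toolz yaw deg -101.6
```

View pics/wrist4.png

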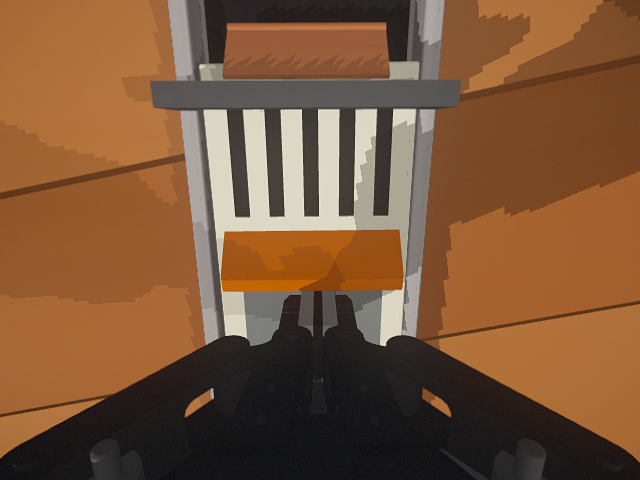

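The nose is now past the bar, under the copper leaf (rows 22–78). I'll continue towards home.

```bash
python3 -m crank '[[1,[0.4,-0.08,0],[0,0,0]],[1,[0.4,-0.08,0],[0,0,0]],[1,[0.4,-0.08,0],[0,0,0]],[1,[0.4,-0.08,0],[0,0,0]],[1,[0.4,-0.08,0],[0,0,0]],[1,[0.4,-0.08,0],[0,0,0]],[1,[0.4,-0.08,0],[0,0,0]],[1,[0.3,-0.06,0],[0,0,0]],[1,[0,0,0],[0,0,0]]]'
python3 -m crank '[[1,[0.2,-0.04,0],[0,0,0]],[1,[0.2,-0.04,0],[0,0,0]],[1,[0,0,0],[0,0,0]]]'
python3 - <<'E'
from h import *
st()
E
```

```text
clock: 6.6
position: [0.6037, -0.1938, 0.1731]
ee_rot: [-0.547, -0.447, 0.549, -0.446]
ft_force: [-15.4, 3.0, 18.7]
grip_width: -0.0
clock: 6.85
position: [0.6074, -0.1945, 0.1731]
ee_rot: [-0.547, -0.448, 0.549, -0.446]
ft_force: [-16.2, 2.9, 19.4]
grip_width: 0.001
t 6.85 P [ 0.6074 -0.1945  0.1731] stand x,y,z mm [-42.6  -1.3  23.1] F [-16.2   2.9  19.4] g 0.0
toolx [-0.003 -0.    -1.   ] toolz yaw deg -101.6
```

```bash
python3 -m crank '[[1,[0.2,-0.04,0],[0,0,0]],[1,[0.1,-0.02,0],[0,0,0]],[1,[0,0,0],[0,0,0]]]'
python3 -m crank '[[1,[0.2,-0.04,0],[0,0,0]],[1,[0.1,-0.02,0],[0,0,0]],[1,[0,0,0],[0,0,0]]]'
python3 - <<'E'
from h import *
st(); p=shot('scene','scene5.png'); f=p['frame'][255:405,190:390]; cv2.imwrite('pics/crop5.png',cv2.resize(cv2.cvtColor(f,4),(800,600),interpolation=cv2.INTER_CUBIC))
E
```

```text
clock: 7.1
position: [0.6103, -0.1951, 0.1731]
ee_rot: [-0.547, -0.448, 0.549, -0.446]
ft_force: [-16.9, 3.2, 19.2]
grip_width: 0.003
clock: 7.35
position: [0.6133, -0.1957, 0.1731]
ee_rot: [-0.547, -0.448, 0.549, -0.446]
ft_force: [-16.9, 3.6, 19.8]
grip_width: -0.001
t 7.35 P [ 0.6133 -0.1957  0.1731] stand x,y,z mm [-36.6  -1.3  23.1] F [-16.9   3.6  19.8] g -0.0
toolx [-0.004 -0.    -1.   ] toolz yaw deg -101.6
```

View pics/crop5.png

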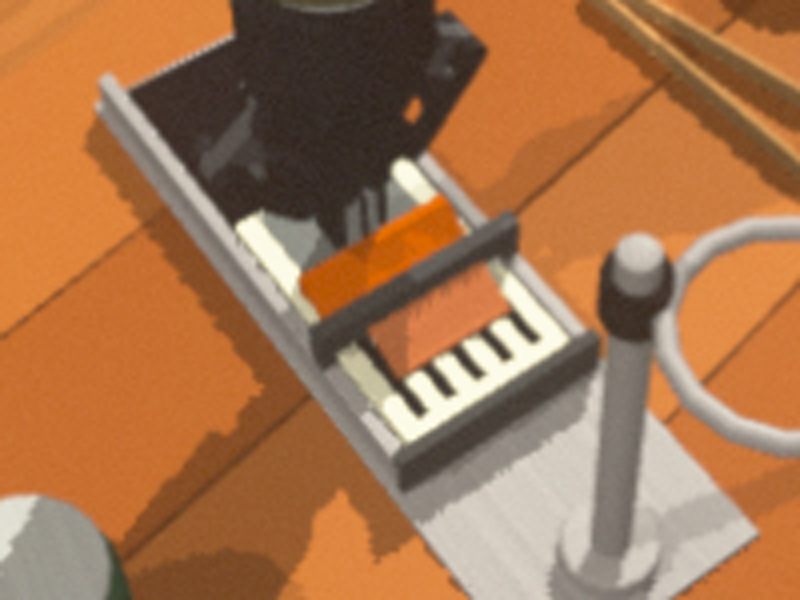

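Nearly at the end stop, with the nose edge from about (410,440) to (570,340) close to the stop. The push force is still only the sliding level, so I'll keep pushing until it rises.

```bash
for i in 1; do python3 -m crank '[[1,[0.2,-0.04,0],[0,0,0]],[1,[0,0,0],[0,0,0]]]'; done
python3 -m crank '[[1,[0.2,-0.04,0],[0,0,0]],[1,[0,0,0],[0,0,0]]]'
```

```text
clock: 7.57
position: [0.6144, -0.1959, 0.1731]
ee_rot: [-0.546, -0.448, 0.55, -0.446]
ft_force: [-22.6, 3.1, 23.1]
grip_width: 0.002
clock: 7.73
position: [0.6145, -0.1959, 0.1731]
ee_rot: [-0.545, -0.449, 0.551, -0.444]
ft_force: [-34.0, 6.8, 30.1]
grip_width: 0.002
```

The tray is hard against the stop: the tip has halted and the force jumped. I'll relieve the push, then lift straight up and clear.

```bash
python3 -m crank '[[1,[-0.2,0.04,0],[0,0,0]],[1,[-0.1,0.02,0.1],[0,0,0]],[1,[0,0,0.2],[0,0,0]],[1,[0,0,0.2],[0,0,0]],[1,[-0.05,0.01,0.2],[0,0,0]],[1,[-0.2,0.04,0.3],[0,0,0]],[1,[0,0,1],[0,0,0]],[1,[0,0,2],[0,0,0]],[1,[-1,0.2,3],[0,0,0]],[1,[-2,0.4,3],[0,0,0]],[1,[-2,0.4,2],[0,0,0]],[1,[-2,0.4,0],[0,0,0]]]'
python3 -m crank '[[1,[-3,0.4,0],[0,0,0]],[1,[-3,0.4,0],[0,0,0]],[1,[-2,0.4,0],[0,0,0]],[1,[0,0,0],[0,0,0]],[1,[0,0,0],[0,0,0]],[1,[0,0,0],[0,0,0]]]'
python3 - <<'E'
from h import *
st(); p=shot('scene'); q=shot('top')
for pic,n in((p,'scene'),(q,'top')):
  for t in ['tray','ridge','end_stop','cup1','jar','canister','tong']:
    for r in mark_of(t,pic)[:3]:
        X=w(pic,r['location']); v=X[:2]-bar
        if r['conf']>.5 and X[2]>.1: print(n,t,round(r['conf'],2),X.round(4),(1e3*v@d).round(1),(1e3*(v[1]*d[0]-v[0]*d[1])).round(1))
cv2.imwrite('pics/crop6.png',cv2.resize(cv2.cvtColor(p['frame'][255:405,190:390],4),(800,600),interpolation=cv2.INTER_CUBIC))
E
```

```text
clock: 8.73
position: [0.5449, -0.1812, 0.2973]
ee_rot: [0.549, 0.445, -0.546, 0.45]
ft_force: [1.0, 0.8, -0.2]
grip_width: -0.001
clock: 9.23
position: [0.4643, -0.1693, 0.2922]
ee_rot: [0.548, 0.446, -0.548, 0.448]
ft_force: [0.4, -0.1, -1.1]
grip_width: -0.002
t 9.2333 P [ 0.4643 -0.1693  0.2922] stand x,y,z mm [-187.9   -4.4  142.2] F [ 0.4 -0.1 -1.1] g -0.0
toolx [ 0.002 -0.001 -1.   ] toolz yaw deg -101.6
scene tray 0.64 [ 0.6452 -0.195   0.1635] -5.5 5.6
scene ridge 0.96 [ 0.6255 -0.1935  0.1805] -25.1 3.2
scene end_stop 0.61 [ 0.7083 -0.2071  0.1763] 58.8 5.9
scene cup1 0.8 [0.6932 0.1467 0.1833] -24.7 350.0
scene cup1 0.74 [0.6036 0.1737 0.1807] -117.8 359.2
scene cup1 0.59 [0.6798 0.2439 0.1794] -56.7 442.8
scene jar 0.59 [0.6276 0.405  0.1505] -139.2 590.7
scene canister 0.59 [ 0.6683 -0.3926  0.1503] 55.5 -183.8
scene tong 0.56 [ 0.6558 -0.0049  0.1515] -32.0 194.1
top tray 0.62 [ 0.6449 -0.2024  0.1609] -4.3 -1.8
top ridge 0.95 [ 0.6238 -0.1955  0.1816] -26.4 0.9
top end_stop 0.92 [ 0.7029 -0.2118  0.1753] 54.4 0.2
top cup1 0.84 [0.6009 0.1744 0.1818] -120.6 359.4
top cup1 0.81 [0.6915 0.1416 0.1779] -25.4 344.7
top cup1 0.74 [0.6814 0.2415 0.1811] -54.7 440.8
top jar 0.94 [0.6268 0.4004 0.1508] -139.1 586.1
top canister 0.88 [ 0.665  -0.4062  0.1494] 54.9 -197.8
top tong 0.8 [ 0.6555 -0.0035  0.1482] -32.6 195.4
```

View pics/crop6.png

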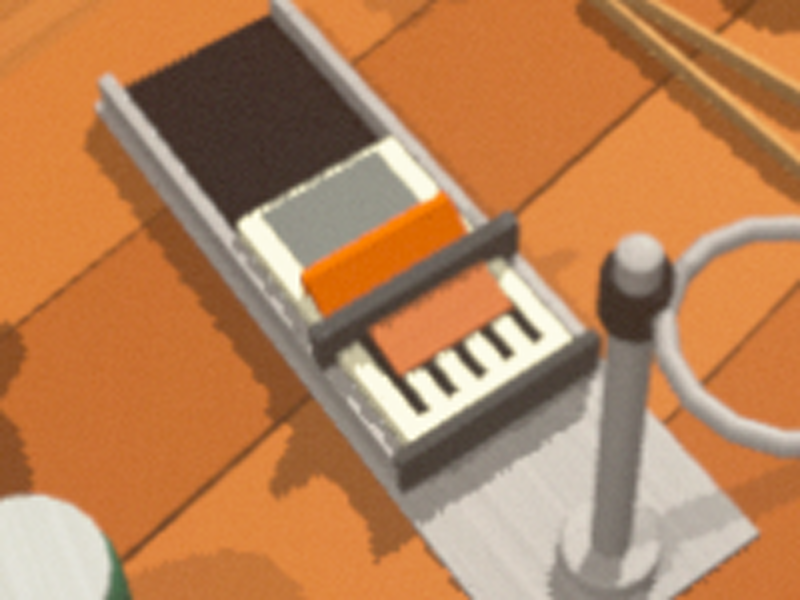

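The tray sits flush against the stop under the bar, level and straight, with the leaf riding on it. The cups, jar, canister and tong are unmoved and the hand is clear, so I'm handing in.

```bash
python3 -c "from h import *; print(manip.hand_in())"
```

```text
the job is handed in; nothing more can be done
None
```

I pressed the off-white tray in the stand about 7 mm down at its thumb pad. Keeping it pressed, I pushed it under the bar and the leaf spring until it stopped against the end stop. I then lifted the hand clear and handed the job in; no verdict was reported.

- **Home position:** At the stop the tip halted and the push force rose from about 17 N to 34 N. After release, the networks put the tray origin at stand x of about -4 to -6 mm (nominal -7), and the ridge at about -26 mm (nominal -27).
- **Tray and leaf spring:** The last picture shows the tray level and straight under the bar, with the leaf riding on it. I could not read the floor and leaf joint values, so I judged those from the picture and the tip height.
- **Other things in the scene:** All three cups, the jar, the canister and the tong read within about 6 mm of where they started, which is near the networks' own error.
- **Limits:** The robot's clock stood at about 9.3 s when I handed in, and it was touching nothing.
- **Disagreements:** The push direction came out as -0.18 rad from the networks and -0.20 rad from the wrist picture. I used about -0.195 and the side rails took up the rest. The scene camera also put the tray about 5 mm left of the centre line, but it put the fixed end stop just as far left, so that is calibration error and not a sideways shift.

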